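# Square a carrier plate against the fixture fence and clamp it

### The arm

A 6-joint arm with a two-finger parallel gripper is mounted at the origin on a cart in front of the work surface, level with it; the furniture and walls round the work are solid. World frame = base frame: x ahead of the robot, y to its left, z up, the work surface at z = 0. Lengths are in m, angles in rad, forces in N, time in s.
With the tool pointing down it reaches from about 0.35 to 0.975 m from the base axis. Payload 4.9 kg.
Tool frame: the origin (TCP) lies on the centre line of the jaws, within the pads' length; the fingertips stand 11 mm ahead of it and the grasp point (between the pads) lies 8 mm behind it (manip.finger_overhang is the distance from the TCP to the fingertips, in m); y points along the fingers, z is the direction in which the jaws open and shut, and the axes are right-handed (so a half turn about y gives the same grasp; the last joint's range is limited). The gripper opens to 85 mm and grips with 20 to 120 N. Pads are 22 mm wide; open, the fingers measure 114 mm over their backs; the gripper's body (76 mm by 85 mm) begins 54 mm behind the grasp point. The pads swing forward as they close: fully open they stand 13 mm farther back than shut.
Start: joints at [0.985, 0.053, 1.613, -0, 1.476, -0.119], TCP at [0.281, 0.558, 0.242] pointing down, gripper open.
Joint ranges: [-3.01, 3.01], [-1.01, 2.22], [0.06, 2.58], [-1.02, 4.17], [0.09, 2.62], [-3.14, 3.14]. Speed limits (rad/s): [2.57, 2.57, 3.14, 3.14, 3.14, 3.14].

### API

Orientations are given as a unit quaternion [w, x, y, z].
In Python, from plant import readout, cams, workorder, manip gives the robot as it stands.
- The arm moves only by the tool play_rows, never from a script. Its arguments are lists of equal length, an entry for each row: "slide": the shift along the tool's x, y, z in cm, a list of three; "yaw": the turn about the tool's y in degrees; "grip": the closure, from -1 (fully open) to 1 (shut), so that 0 is half open. In form: {"slide": [[x, y, z], ...], "yaw": [yaw, ...], "grip": [grip, ...]}. A call has 1 to 12 rows; each row shifts and turns the commanded pose from where the row before left it, along the tool's axes as they then stand; what a row does not reach is not made up. A row lasts 1/10 s, in which the tool goes at most 50 mm and 8.59 degrees, less where a joint would pass 70% of its speed; a pose out of reach is approached as far as the arm can. A call with a gripper value outside its range is refused whole. The fingers move at their own pace and stop on an object; the grip force is fixed at half the most. Time passes only in rows, so rows that do not move let the fingers close. It gives the time, the measured TCP pose, the force and the opening at its end, in the units of the state.
- readout.state(): the state, without advancing time (a new reading comes with each control period).
- cams.grab_frame(name): name is "scene" or "top"; returns a dict with "image" (480x640x3 uint8, red, green, blue), "mtx" (3x3 intrinsics, pixels), "R" (3x3) and "t" (3): a world point X has camera coordinates R X + t. Camera axes: x right, y down, z forward; pixel columns grow to the right and rows downward; lengths in m; the calibration is good to about 2 mm. A picture is of the moment at which its call begins. There is no depth.
- workorder.job_done(): hands the job in, once; it reports no verdict.
The state is a dict: "time": time; "joint_pos": joint angles; "joint_vel": joint speeds; "joint_efforts": joint torques, N m; "tool_pos": TCP position; "tool_rot": TCP orientation; "contact_force": force on the tool from outside, world axes, zero at the start; "ft_torque": the same for the moment, N m; "gripper_width": opening from 0.0 (shut) to 1.0 (fully open).
Only numpy, scipy, OpenCV 4.12 (cv2) and the standard library are available. Lean on these libraries where they do the work, as an engineer would, in place of code of your own. Each camera call takes 0.05 s, during which the arm holds its last target.

### The job

Get the aluminium plate ready for drilling. Clear the stray washer off the fixture into the parts dish, then push the plate's free end round on its locating dowel, keeping it flat on the fixture, until its long edge lies along the fence, and only then swing the toggle clamp's handle fully upright so that its pad holds the plate there. Leave the tools and parts lying around where they are.

Things in the scene. Friction and masses are not known exactly. Their poses are not given: they have to be found in the camera images.
- fixture: Fixed drilling fixture: flat steel tooling plate 160 (x) x 280 (y) x 16 mm with a grid of small tapped holes, carrying a dowel, a fence and a toggle clamp. Origin: centre of its underside, on the table; x points away from the robot, y to its left, at yaw 0 (it varies). Clamp bracket in this frame: x 0 to 50, y 64 to 128 mm, up to z 68 mm.
- dowel (a point): Foot of the fixture's fixed steel dowel, on the top face: 12 mm thick, stands 23 mm tall. Fixture frame: (15, -100, 16) mm. The plate hangs on it.
- fence (a point): Middle of the locating face of the fence, an aluminium rail 105 mm long along the fixture's y, 16 mm wide, top 18 mm above the fixture's top face (two screw heads 5 mm more). The face looks to the fixture's -x. Fixture frame: (55, -5, 25) mm.
- plate: Loose bare aluminium plate 80 (x) x 150 (y) x 15 mm, about 0.5 kg, flat on the fixture. Origin: centre of its dowel hole (13.4 mm), at the underside; it spans x -40 to 40, y -20 to 130 mm: free end at y = 130. Home: +x long edge on the fence, axes parallel to the fixture's. Starts with the free end 0.60 to 0.74 rad towards the robot (yaw above the fixture's). Turns at about 2 N, stays where left.
- clamp_arm: Steel arm of the toggle clamp with a 17 mm rubber pad on a spindle. Origin: its hinge, in the fixture frame (25, 78, 52) mm. At the start it stands up, its end 65 mm above the hinge, leaning back; geared to the handle, it comes down as the handle is swung upright, until the pad presses on the plate's top, 60 mm to the -y side of the hinge.
- clamp_handle (a joint): Clamp handle, rad: 1.10 = open (start), leaning to the fixture's +y side; 0 = upright (hard stop); the pad meets the plate at about 0.02, push firmly on to grip. Hinge in the fixture frame: (25, 98, 62) mm. At angle q the handle points along (0, sin q, cos q) of the fixture frame, 98 mm long; black grip 19 mm thick on the last 62 mm. Friction 2 to 3 N at its end, square to it; stays where left.
- handle_end (a point): Centre of the end of the clamp handle's black grip, on the handle's axis, 98 mm from its hinge.
- washer_mid (a point): Centre of the stray thick steel washer, 24 mm across, about 9 mm high, 12 g, lying flat on the fixture's top face (16 mm above the table) between plate and fence, where it would be trapped. More finger room along the fence (fixture's y) than across it.
- dish: Round steel parts dish, 111 mm across the rim, 24 mm high, sloping sides; flat inside floor 80 mm across, 2 mm above the table. Magnetic: it sits fast on the steel table, at the right. Origin: centre of its underside.
- bolt: Bystander: hex bolt, 39 mm long, lying on the fixture's near left corner. Origin under its middle.
- thread_tape: Bystander: small spool of white thread tape, 54 mm across, 16 mm high, lying flat, right of the fixture, beyond the valve. Origin under its centre.
- tape_measure: Bystander: yellow tape measure, 80 x 36 x 62 mm, behind the fixture. Origin under its middle.
- cup_a: Bystander: orange-brown bellows suction cup, 62 mm across, 48 mm high, behind the fixture on the left. Origin under its centre.
- spanner: Bystander: combination spanner, 211 mm long, lying at the table's front edge. Origin under its middle.
- valve: Bystander: small solenoid valve, 50 x 23 x 58 mm, right of the fixture. Origin under its centre.

How it is judged:
On the way, in this order (a step that is already met when the one before it is completed fails the run):
1. the washer lies in the parts dish (horizontal distance between washer_mid and dish below 0.045 m and height (world z) of washer_mid below 0.03 m), for 0.2 s.
2. with the clamp still standing open, the plate is turned home along the fence (within 0.02 rad), on its dowel (angle between the y axis of plate and the y axis of fixture, either way round below 0.02 rad and z of plate in the frame of fixture below 0.019 m and value of joint clamp_handle above 0.8 rad), for 0.2 s.
At the end, for the whole second after the job is handed in: The plate lies flat on the fixture, on its dowel, its edge along the fence (within 0.02 rad, about 3 mm at the free end); the clamp handle is upright (below 0.08 rad) and the pad presses on the plate; the washer lies in the parts dish; all is at rest (all of step 1 and angle between the y axis of plate and the y axis of fixture, either way round below 0.02 rad and angle between plate's own z axis and vertical below 0.03 rad and z of plate in the frame of fixture between 0.013 and 0.019 m and x of plate in the frame of fixture between 0.011 and 0.019 m and value of joint clamp_handle below 0.08 rad and contact force between clamp_arm and plate above 1 N and linear speed of plate below 0.01 m/s); the robot touches nothing.
It fails at once if the plate is lifted off the fixture or tipped (z of plate in the frame of fixture above 0.03 m or angle between plate's own z axis and vertical above 0.2 rad).
It fails at once if a bystander is pushed more than 40 mm (distance of any of bolt, thread_tape, tape_measure, cup_a, spanner, valve from where it was at the start of the episode above 0.04 m).
It also fails if it takes over 64 s, if anything falls off the work surface, if the arm or the gripper's body presses on something with over 40 N, if the wrist force passes 120 N, or if a joint passes its speed limit or range.

## Working session

There is one attempt and no reset: what is moved stays moved. The work goes in short steps, Python scripts to look and compute and a tool call to move; the robot and the scene stay as the last step left them, time stands still between calls to the robot, and variables do not carry over. Pictures are saved under pics/ and viewed, and the job is handed in when it is done.

Besides the shell and the picture viewer there is one more tool, called after "Emit:" as name([rows], argument=value, ...), one row to a line, values as JSON. play_rows: Moves the arm, as the interface text tells. Its arguments: {"type":"object","properties":{"slide":{"type":"array","items":{"type":"array","items":{"type":"number"}}},"yaw":{"type":"array","items":{"type":"number"}},"grip":{"type":"array","items":{"type":"number"}}},"required":["slide","yaw","grip"]}

```bash
ls; mkdir -p pics; python3 - <<'E'
from plant import readout, cams, manip
import cv2
s=readout.state(); print(s); print(manip.finger_overhang, [a for a in dir(manip) if a[0]!='_'])
for n in("scene","top"):
    f=cams.grab_frame(n); cv2.imwrite(f"pics/{n}0.png",f["image"][:,:,::-1]); print(n,f["mtx"],f["R"],f["t"])
E
```

```text
pics
{'time': 0.0, 'joint_pos': array([ 9.85000776e-01,  5.33734681e-02,  1.61428356e+00, -1.62630269e-05,
        1.47598638e+00, -1.19019207e-01]), 'joint_vel': array([ 0.00049822, -0.0013577 ,  0.00100601, -0.0002509 ,  0.00065586,
       -0.00045711]), 'joint_efforts': array([-5.21655329e-04, -3.93689811e+01, -3.70174813e+01, -2.68041777e-04,
        7.07592670e-03, -1.55349585e-05]), 'tool_pos': array([0.28094021, 0.5576349 , 0.24105893]), 'tool_rot': array([-0.68725327,  0.6886182 , -0.1637805 ,  0.16329073]), 'contact_force': array([ 0.47084959, -0.73278789, -0.42903103]), 'ft_torque': array([ 0.02960164, -0.0180953 ,  0.02647294]), 'gripper_width': 0.9999615953741943}
0.011 ['IKError', 'finger_overhang']
scene [[459.36470273   0.         313.72379112]
 [  0.         459.36470273 248.03458481]
 [  0.           0.           1.        ]] [[ 0.83024878 -0.55685722 -0.02443358]
 [-0.29008944 -0.39424804 -0.87201869]
 [ 0.47595701  0.73108038 -0.48886236]] [-0.45715576  0.24075296  0.65319363]
top [[584.94806251   0.         317.19425613]
 [  0.         584.94806251 246.49468201]
 [  0.           0.           1.        ]] [[ 0.0019298  -0.99975463 -0.02206713]
 [-0.9803632   0.00246001 -0.19718503]
 [ 0.19719093  0.02201433 -0.9801179 ]] [-0.00949733  0.56950489  1.32101275]
```

View pics/scene0.png

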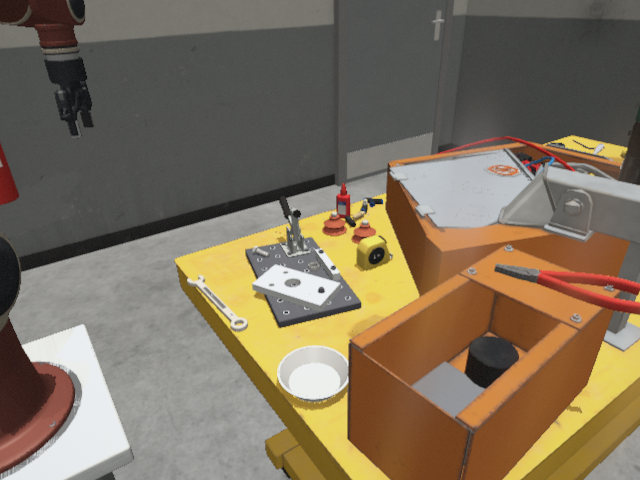

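View pics/top0.png

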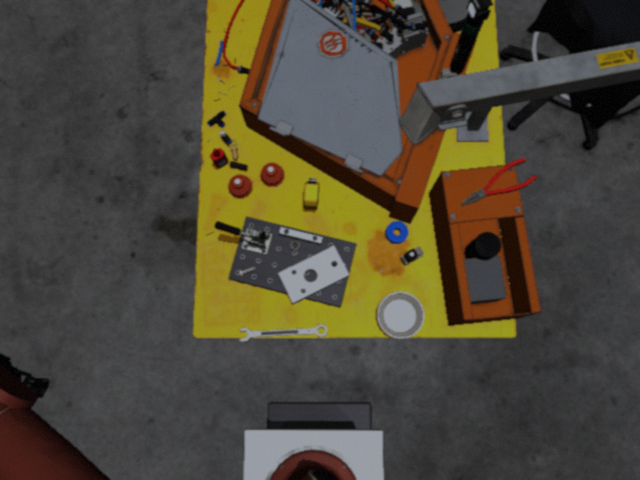

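The scene shows the fixture centred near (300,280) with the dish at (313,375). In the top view the fixture is at (292,262), the dish at (400,314), the clamp at (258,240) and the handle end at (222,228). I'll enlarge both.

```bash
python3 - <<'E'
import cv2
a=cv2.imread("pics/top0.png")[205:315,210:370]; cv2.imwrite("pics/topc.png",cv2.resize(a,None,fx=5,fy=5,interpolation=cv2.INTER_CUBIC))
a=cv2.imread("pics/scene0.png")[190:325,235:395]; cv2.imwrite("pics/scenec.png",cv2.resize(a,None,fx=4.4,fy=4.4,interpolation=cv2.INTER_CUBIC))
E
```

```text
(no output)
```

View pics/topc.png

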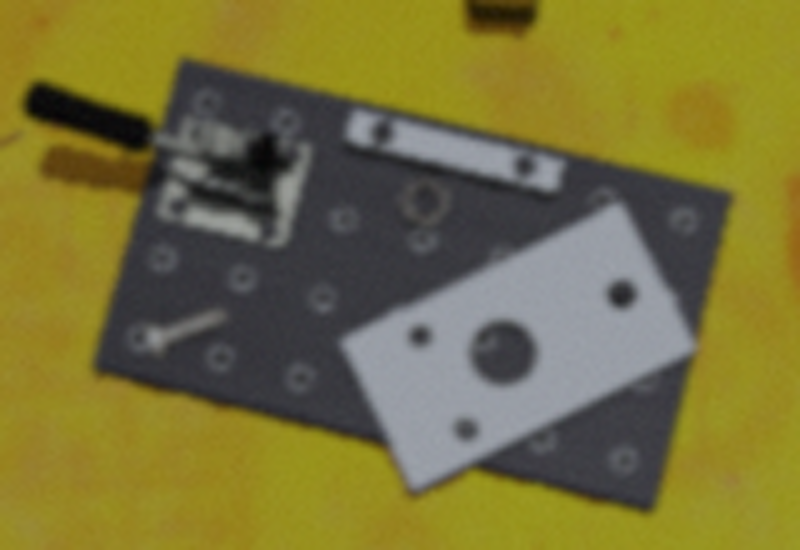

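View pics/scenec.png

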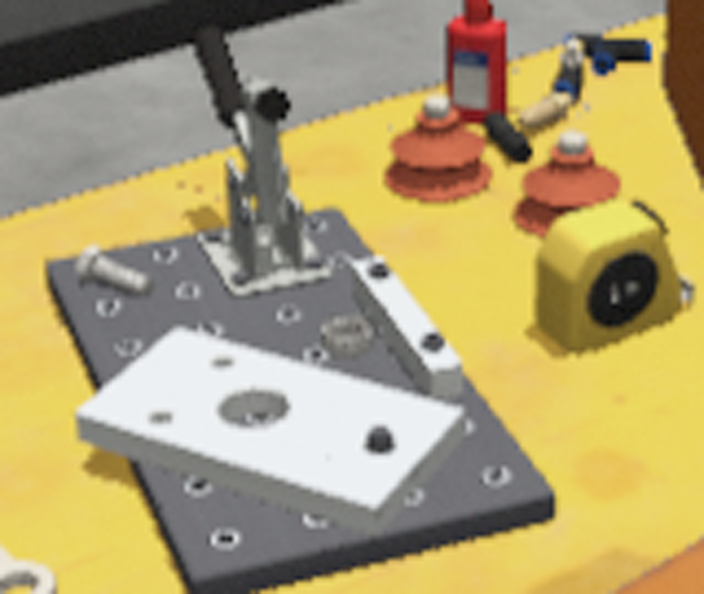

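Crop readings:

| Item | Top crop px | Scene crop px |
|---|---|---|
| Washer | (425,201) | (347,332) |
| Dowel | (622,293) | (380,437) |
| Handle end | (38,102) | (212,38) |
| Fixture corners | (183,60) (733,195) (652,508) (97,370) | (345,210) (553,490) (195,577) (48,262) |

```bash
cat > h.py <<'E'
import numpy as np
from scipy.optimize import least_squares
K={'scene':(np.array([[459.36470273,0,313.72379112],[0,459.36470273,248.03458481],[0,0,1]]),np.array([[0.83024878,-0.55685722,-0.02443358],[-0.29008944,-0.39424804,-0.87201869],[0.47595701,0.73108038,-0.48886236]]),np.array([-0.45715576,0.24075296,0.65319363])),
'top':(np.array([[584.94806251,0,317.19425613],[0,584.94806251,246.49468201],[0,0,1]]),np.array([[0.0019298,-0.99975463,-0.02206713],[-0.9803632,0.00246001,-0.19718503],[0.19719093,0.02201433,-0.9801179]]),np.array([-0.00949733,0.56950489,1.32101275]))}
def proj(n,X):
    k,R,t=K[n]; p=(np.atleast_2d(X)@R.T+t)@k.T; return p[:,:2]/p[:,2:]
def ray(n,uv):
    k,R,t=K[n]; C=-R.T@t; d=R.T@np.linalg.solve(k,[*uv,1]); return C,d
def atz(n,uv,z):
    C,d=ray(n,uv); return C+d*(z-C[2])/d[2]
def tri(a,b):
    f=lambda X: np.r_[proj('top',X)[0]-a,proj('scene',X)[0]-b]
    r=least_squares(f,[0.6,0,0.05]); return r.x,r.fun
T=lambda p:np.array(p)/5-.4+[210,205]
S=lambda p:np.array(p)/4.4-.4+[235,190]
def Rz(a): return np.array([[np.cos(a),-np.sin(a),0],[np.sin(a),np.cos(a),0],[0,0,1]])
E
python3 - <<'E'
from h import *
np.set_printoptions(precision=4,suppress=True)
for n in K: print(n,ray(n,(0,0))[0])
c=np.array([[.08,.14,.016],[.08,-.14,.016],[-.08,-.14,.016],[-.08,.14,.016]])
tp=T([(183,60),(733,195),(652,508),(97,370)]); sp=S([(345,210),(553,490),(195,577),(48,262)])
def f(p,w=(1,1)):
    X=c@Rz(p[2]).T+[p[0],p[1],0]
    return np.r_[(proj('top',X)-tp).ravel()*w[0],(proj('scene',X)-sp).ravel()*w[1]]
for w in((1,1),(1,0),(0,1)):
    r=least_squares(f,[.6,.05,-.2],args=(w,)); print(w,r.x,np.round(r.fun,1))
r=least_squares(f,[.6,.05,-.2]);P=r.x
for n,a,b in(("washer",T((425,201)),S((347,332))),("dowel",T((622,293)),S((380,437))),("hend",T((38,102)),S((212,38))),("dishfloor",(400.5,315),(313.5,377))):
    X,e=tri(a,b); print(n,X,np.round(e,1),"fix:",Rz(-P[2])@(X-[P[0],P[1],0]))
pc=[atz('top',T(p),.031) for p in((343,342),(413,495),(697,347),(622,202))]
print(np.array(pc))
for i,j in((0,3),(1,2)):
    d=pc[i]-pc[j]; print(np.arctan2(-d[0],d[1])-P[2],np.hypot(d[0],d[1]))
E
```

```text
scene [ 0.1385 -0.6372  0.5181]
top [ 0.2978 -0.04    1.4068]
(1, 1) [ 0.5438  0.0499 -0.2519] [ 0.2 -1.2  1.  -0.7  1.1  0.6 -0.8 -0.7 -1.4 -1.5  1.2  0.4 -1.1  0.3
 -1.  -0.9]
(1, 0) [ 0.5426  0.0508 -0.2473] [-0.4 -0.5  0.5 -0.5  0.9  0.9 -1.1  0.  -0.  -0.   0.   0.  -0.   0.
 -0.  -0. ]
(0, 1) [ 0.5445  0.0489 -0.2572] [ 0.  -0.   0.  -0.   0.   0.  -0.  -0.  -0.5 -1.5  1.6  0.7 -0.9  0.4
 -0.2 -1. ]
washer [0.5811 0.0457 0.0216] [ 0.  -0.1 -0.1  0. ] fix: [0.0372 0.0053 0.0216]
dowel [ 0.5341 -0.0495  0.0335] [ 0.1 -0.3 -0.2  0. ] fix: [ 0.0154 -0.0987  0.0335]
hend [0.6126 0.2185 0.1041] [ 0.3 -0.7 -0.8  0.2] fix: [0.0246 0.1805 0.1041]
dishfloor [ 0.4122 -0.2065  0.009 ] [-0.1  0.2  0.1 -0. ] fix: [-0.0635 -0.2811  0.009 ]
[[ 0.5105  0.0837  0.031 ]
 [ 0.4376  0.0496  0.031 ]
 [ 0.5078 -0.0847  0.031 ]
 [ 0.5782 -0.0494  0.031 ]]
0.7225635194561156 0.14933228431493822
0.7339831961653737 0.15157030716888167
```

```bash
cat >> h.py <<'E'
from scipy.spatial.transform import Rotation as Ro
P=np.array([.5438,.0499,-.2519])
def f2w(p): return Rz(P[2])@np.array(p,float)+[P[0],P[1],0]
def rot(q): return Ro.from_quat(np.r_[q[1:],q[0]]).as_matrix()
def go(target,zdir=None):
    """print the yaw (deg) to align tool z with +-zdir and slide (cm) in tool axes after the yaw"""
    from plant import readout
    s=readout.state(); R=rot(s['tool_rot']); yaw=0
    if zdir is not None:
        d=R.T@np.array(zdir,float); ops=[]
        for k in(1,-1): ops.append(np.degrees(np.arctan2(k*d[0],k*d[2])))
        print('yaw options',np.round(ops,2)); yaw=min(ops,key=abs)
    R2=R@Ro.from_rotvec([0,np.radians(yaw),0]).as_matrix()
    print('t',s['time'],'pos',np.round(s['tool_pos'],4),'F',np.round(s['contact_force'],1),'w',s['gripper_width'],'q6',s['joint_pos'][5])
    print('axes now\n',np.round(R,3)); print('slide cm after yaw',np.round(100*R2.T@(np.array(target)-s['tool_pos']),2))
E
python3 - <<'E'
from h import *
w=np.array([.5811,.0457,0])
yd=Rz(P[2])@[0,1,0]
go(w+[0,0,.15],yd)
E
```

```text
yaw options [-12.31 167.69]
t 0.1 pos [0.281  0.5577 0.2412] F [ 0.2 -0.3 -1.2] w 1.0009630454318088 q6 -0.11900092943915665
axes now
 [[ 0.893 -0.001  0.45 ]
 [-0.45  -0.002  0.893]
 [-0.    -1.    -0.002]]
slide cm after yaw [ 41.83   9.17 -42.09]
```

Emit:
play_rows([
  [0,0,0],
  [0,0,0],
  [2.8,0,-2.8],
  [2.8,0,-2.8],
  [2.8,0,-2.8],
  [2.8,0,-2.8],
  [2.8,0,-2.8],
  [2.8,0,-2.8],
  [2.8,0,-2.8],
  [2.8,0,-2.8],
  [2.8,0,-2.8],
  [2.8,0,-2.8],
], yaw=[-6.15,-6.15,0,0,0,0,0,0,0,0,0,0], grip=[-0.1,-0.1,-0.1,-0.1,-0.1,-0.1,-0.1,-0.1,-0.1,-0.1,-0.1,-0.1])

```text
time: 1.3
tool_pos: [0.4829, 0.2155, 0.2418]
tool_rot: [-0.701, 0.702, -0.089, 0.089]
contact_force: [0.3, -0.2, -0.2]
gripper_width: 0.549
```

Emit:
play_rows([
  [2.8,0,-2.8],
  [2.8,0,-2.8],
  [2.8,0,-2.8],
  [2.8,0,-2.8],
  [2.6,0,-2.8],
  [0,0,0],
], yaw=[0,0,0,0,0,0], grip=[-0.1,-0.1,-0.1,-0.1,-0.1,-0.1])

```text
time: 1.9
tool_pos: [0.5824, 0.0435, 0.2416]
tool_rot: [-0.701, 0.702, -0.091, 0.09]
contact_force: [-0.1, -0.7, 0.6]
gripper_width: 0.552
```

```bash
python3 - <<'E'
from h import *
w=np.array([.5811,.0457,0])
go(w+[0,0,.06],Rz(P[2])@[0,1,0])
E
```

```text
yaw options [ -0.29 179.71]
t 1.9 pos [0.5824 0.0435 0.2416] F [-0.1 -0.7  0.6] w 0.5516396885450151 q6 -1.3660199507390058
axes now
 [[ 0.967 -0.001  0.254]
 [-0.254 -0.001  0.967]
 [-0.    -1.    -0.001]]
slide cm after yaw [-0.18 18.16  0.2 ]
```

Emit:
play_rows([
  [-0.18,4,0.2],
  [0,4,0],
  [0,4,0],
  [0,3.2,0],
  [0,1.5,0],
  [0,1,0],
  [0,0,0],
], yaw=[-0.3,0,0,0,0,0,0], grip=[-0.1,-0.1,-0.1,-0.1,-0.1,-0.1,-0.1])

```text
time: 2.6
tool_pos: [0.5797, 0.0497, 0.0649]
tool_rot: [-0.702, 0.702, -0.087, 0.087]
contact_force: [0.4, 0.2, 0.2]
gripper_width: 0.549
```

```bash
cat > look.py <<'E'
import sys,cv2
from plant import cams,readout
tag=sys.argv[1]
tb=[int(v) for v in sys.argv[2].split(',')] if len(sys.argv)>2 else [205,315,210,370]
sb=[int(v) for v in sys.argv[3].split(',')] if len(sys.argv)>3 else [190,325,235,395]
for n,b,k in(("top",tb,5),("scene",sb,4.4)):
    a=cams.grab_frame(n)["image"][b[0]:b[1],b[2]:b[3],::-1]
    cv2.imwrite(f"pics/{n}_{tag}.png",cv2.resize(a,None,fx=k,fy=k,interpolation=cv2.INTER_CUBIC))
E
python3 look.py a
```

```text
(no output)
```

View pics/scene_a.png

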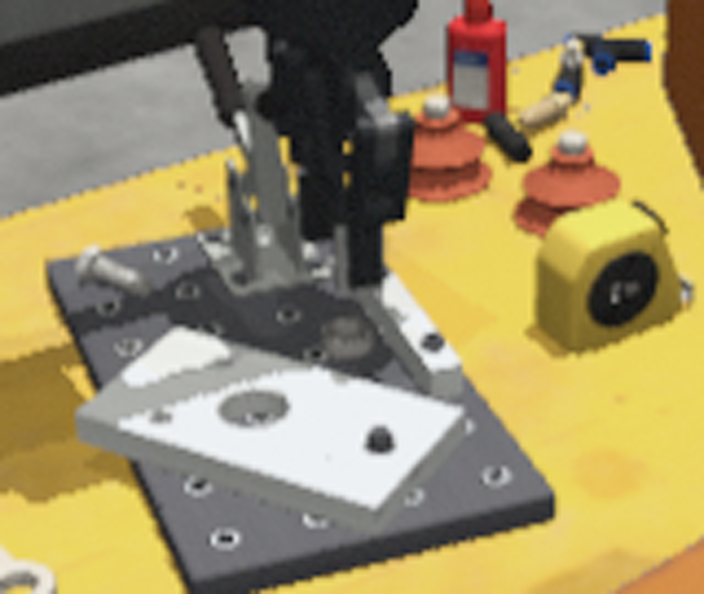

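View pics/top_a.png

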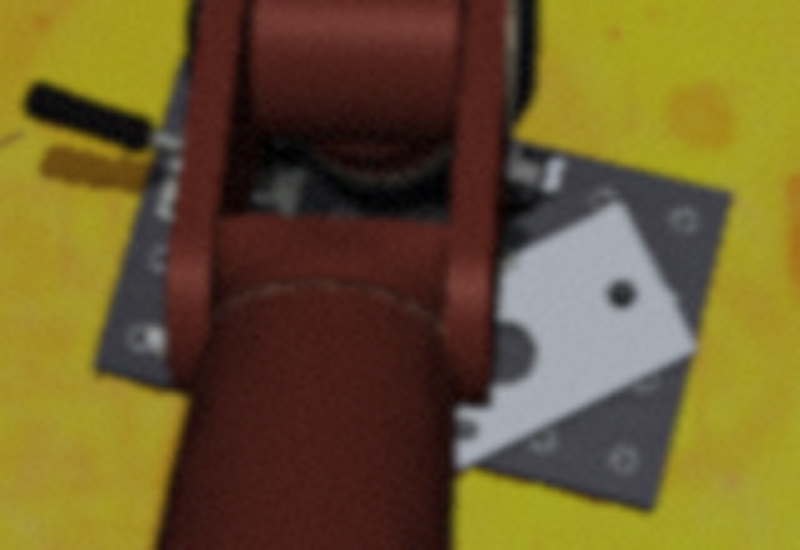

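```bash
python3 - <<'E'
from h import *
w=np.array([.5811,.0457,0])
go(w+[0,0,.03],Rz(P[2])@[0,1,0])
from plant import readout
s=readout.state();p=s['tool_pos'];R=rot(s['tool_rot']);z=R[:,2]; x=R[:,0]
for h in(.011,.006,.002,-.002):
  for k in(1,-1):
    print(h,k,[np.round((proj('scene',p+R[:,1]*h+k*z*.0235+m*x*.011)[0]-[235,190]+.4)*4.4) for m in(-1,1)])
E
```

```text
yaw options [   0.29 -179.71]
t 2.7 pos [0.5813 0.0497 0.067 ] F [ 0.9 -0.7  0. ] w 0.548106990571699 q6 -1.3664820503713675
axes now
 [[ 0.97   0.003  0.244]
 [-0.244  0.     0.97 ]
 [ 0.003 -1.     0.001]]
slide cm after yaw [ 0.07  3.7  -0.39]
0.011 1 [array([302., 247.]), array([346., 238.])]
0.011 -1 [array([335., 293.]), array([380., 284.])]
0.006 1 [array([302., 237.]), array([345., 229.])]
0.006 -1 [array([335., 284.]), array([380., 275.])]
0.002 1 [array([301., 230.]), array([345., 221.])]
0.002 -1 [array([334., 276.]), array([380., 267.])]
-0.002 1 [array([301., 222.]), array([345., 214.])]
-0.002 -1 [array([334., 268.]), array([380., 259.])]
```

Emit:
play_rows([
  [0,1.5,-0.35],
  [0,1.0,0],
  [0,0.5,0],
  [0,0.2,0],
  [0,0,0],
], yaw=[0,0,0,0,0], grip=[-0.1,-0.1,-0.1,-0.1,-0.1])

```text
time: 3.2
tool_pos: [0.5801, 0.0424, 0.0342]
tool_rot: [-0.7, 0.704, -0.087, 0.088]
contact_force: [-2.1, -14.6, 5.1]
gripper_width: 0.549
```

```bash
python3 look.py b; python3 - <<'E'
from h import *
go(np.array([.5811,.0457,0.028]))
E
```

```text
t 3.3 pos [0.5801 0.0424 0.0341] F [ -0.9 -16.    3.9] w 0.551358619854644 q6 -1.372523716470676
axes now
 [[ 0.969  0.002  0.246]
 [-0.246 -0.005  0.969]
 [ 0.003 -1.    -0.005]]
slide cm after yaw [0.01 0.61 0.35]
```

View pics/scene_b.png

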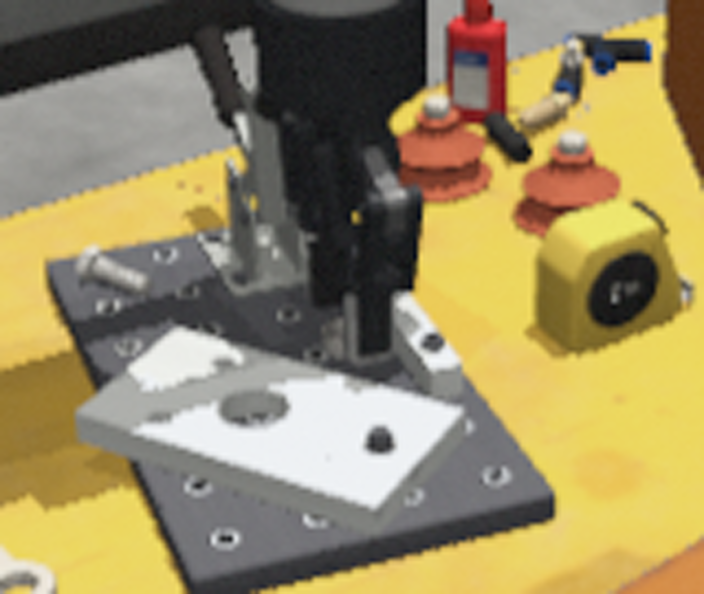

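The near finger is at (370,340) and the washer lies between the fingers. A -y force of 15 N suggests the gripper body is against the raised clamp pad. I'll shift the tool to -y.

Emit:
play_rows([
  [0,0,-0.4],
  [0,0,-0.4],
  [0,0,0],
], yaw=[0,0,0], grip=[-0.1,-0.1,-0.1])

```text
time: 3.6
tool_pos: [0.5768, 0.0381, 0.0328]
tool_rot: [0.702, -0.702, 0.088, -0.087]
contact_force: [-0.4, 0.5, -0.8]
gripper_width: 0.552
```

```bash
python3 - <<'E'
from h import *
X,e=tri(T((265,150)),S((272,102))); print(X,e,Rz(-P[2])@(X-[P[0],P[1],0]))
go(np.array([.5811,.0457,0.028]))
E
```

```text
[0.58593164 0.11285733 0.11445758] [ 0.0510714  -0.1020758  -0.10280209  0.02142982] [0.02511022 0.07147151 0.11445758]
t 3.6 pos [0.5768 0.0381 0.0328] F [-0.4  0.5 -0.8] w 0.552047634571916 q6 -1.386310021961028
axes now
 [[ 0.97  -0.001  0.245]
 [-0.245  0.     0.97 ]
 [-0.001 -1.     0.   ]]
slide cm after yaw [0.23 0.48 0.84]
```

Emit:
play_rows([
  [0.2,0.2,0],
  [0,0.1,0],
  [0,0.1,0],
  [0,0,0],
], yaw=[0,0,0,0], grip=[-0.1,-0.1,-0.1,-0.1])

```text
time: 4.0
tool_pos: [0.579, 0.0381, 0.029]
tool_rot: [0.702, -0.702, 0.087, -0.087]
contact_force: [0.9, -0.3, -0.3]
gripper_width: 0.552
```

Emit:
play_rows([
  [0,0,0],
  [0,0,0],
  [0,0,0],
], yaw=[0,0,0], grip=[0.15,0.3,0.3])

```text
time: 4.3
tool_pos: [0.5792, 0.0379, 0.0294]
tool_rot: [0.702, -0.702, 0.087, -0.087]
contact_force: [-0.9, -0.4, 0.0]
gripper_width: 0.347
```

Emit:
play_rows([
  [0,0,0],
  [0,0,0],
  [0,0,0],
  [0,0,0],
], yaw=[0,0,0,0], grip=[0.6,0.8,0.8,0.8])

```text
time: 4.7
tool_pos: [0.5795, 0.0378, 0.0297]
tool_rot: [0.702, -0.702, 0.087, -0.087]
contact_force: [-0.5, -0.2, 3.3]
gripper_width: 0.235
```

```bash
python3 look.py c
```

```text
(no output)
```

View pics/scene_c.png

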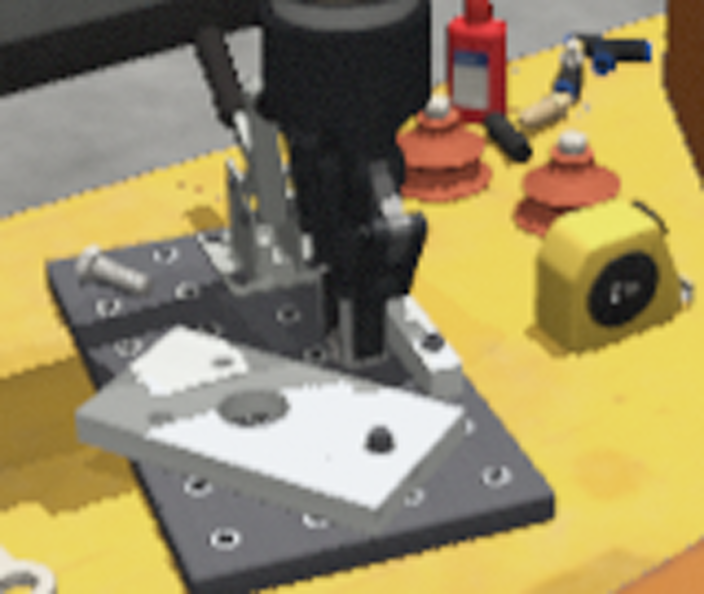

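Emit:
play_rows([
  [0,0,0],
  [0,0,0],
  [0,0,0],
], yaw=[0,0,0], grip=[1,1,1])

```text
time: 5.1
tool_pos: [0.5795, 0.0378, 0.0297]
tool_rot: [0.702, -0.702, 0.087, -0.087]
contact_force: [-1.3, 0.9, 4.6]
gripper_width: 0.234
```

Holding steady at 0.234. Lift slowly and look.

Emit:
play_rows([
  [0,-0.5,0],
  [0,-1.5,0],
  [0,-3,0],
  [0,-4,0],
  [0,0,0],
], yaw=[0,0,0,0,0], grip=[1,1,1,1,1])

```text
time: 5.6
tool_pos: [0.5833, 0.0376, 0.1269]
tool_rot: [0.702, -0.701, 0.083, -0.091]
contact_force: [0.7, -0.1, 0.0]
gripper_width: 0.239
```

```bash
python3 look.py d; python3 - <<'E'
from h import *
for n,u in(('top',(400.5,315)),('scene',(313.5,377))): print(atz(n,u,.002))
go([.412,-.2065,.12])
E
```

```text
[ 0.41322769 -0.20760248  0.002     ]
[ 0.41573508 -0.20058712  0.002     ]
t 5.7 pos [0.5801 0.0378 0.1215] F [ 0.8  0.4 -0.7] w 0.23236572393953997 q6 -1.3868303917722566
axes now
 [[ 0.97   0.003  0.244]
 [-0.244 -0.     0.97 ]
 [ 0.003 -1.     0.001]]
slide cm after yaw [-10.33   0.1  -27.8 ]
```

View pics/scene_d.png

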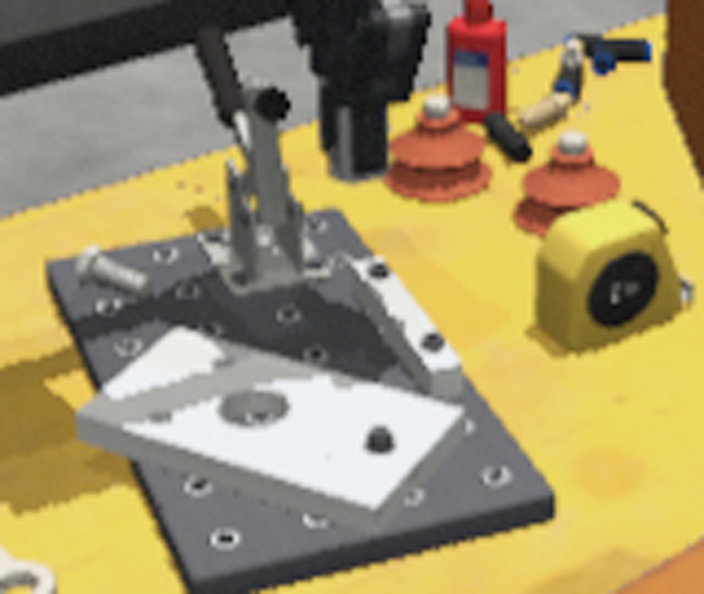

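Emit:
play_rows([
  [-1.0,0,-2.5],
  [-1.3,0,-3.5],
  [-1.3,0,-3.5],
  [-1.3,0,-3.5],
  [-1.3,0,-3.5],
  [-1.3,0,-3.5],
  [-1.3,0,-3.5],
  [-1.3,0,-3.5],
  [-0.3,0,-0.8],
  [0,0,0],
  [0,0,0],
], yaw=[0,0,0,0,0,0,0,0,0,0,0], grip=[1,1,1,1,1,1,1,1,1,1,1])

```text
time: 6.8
tool_pos: [0.4103, -0.2055, 0.1185]
tool_rot: [0.702, -0.701, 0.087, -0.087]
contact_force: [0.8, -0.4, -0.5]
gripper_width: 0.233
```

```bash
python3 look.py e 260,370,330,470 330,420,250,380; python3 - <<'E'
from h import *
go([.413,-.206,.03])
E
```

```text
t 6.9 pos [ 0.4107 -0.2052  0.1189] F [ 0.3  0.3 -0. ] w 0.23148487244106306 q6 -1.9514335174688826
axes now
 [[ 0.97  -0.001  0.243]
 [-0.243  0.001  0.97 ]
 [-0.001 -1.     0.001]]
slide cm after yaw [ 0.24  8.89 -0.02]
```

View pics/scene_e.png

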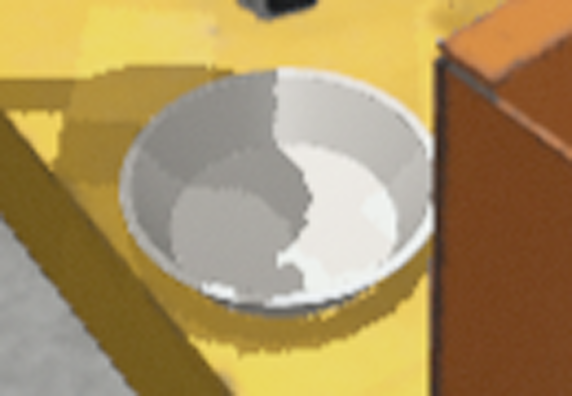

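View pics/top_e.png

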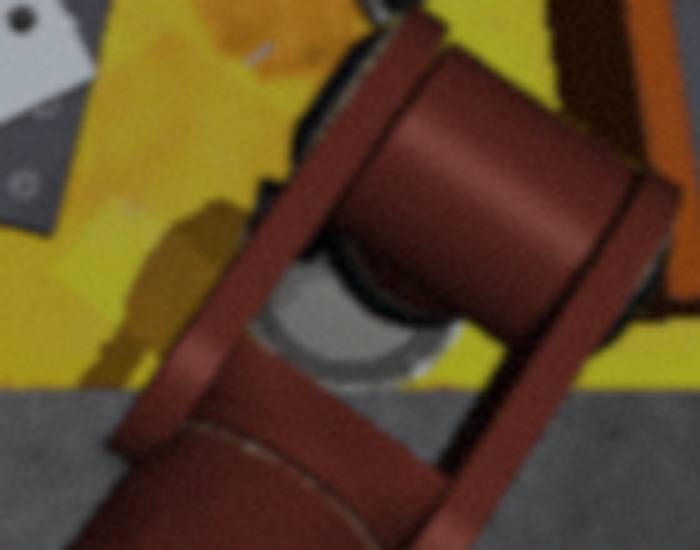

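```bash
python3 - <<'E'
from h import *
print(tri((455,318),(352,347))); print(tri((449,325),(352,440)))
E
python3 - <<'E'
import cv2
a=cv2.imread("pics/top0.png")[150:350,360:550]; cv2.imwrite("pics/box.png",cv2.resize(a,None,fx=3,fy=3,interpolation=cv2.INTER_CUBIC))
E
```

```text
(array([ 0.40017976, -0.30912785,  0.14748917]), array([ 1.37178392, -2.47681656, -1.54020042,  0.32742275]))
(array([ 0.39283582, -0.32349841,  0.00274532]), array([ 0.7215545 , -1.40072356, -0.85181144,  0.17855303]))
```

View pics/box.png

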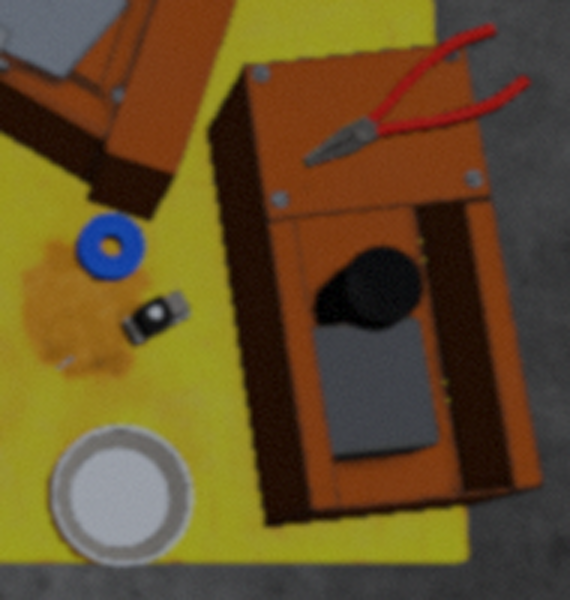

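Emit:
play_rows([
  [0.2,3,0],
  [0,3,0],
  [0,2,0],
  [0,1,0],
  [0,0.3,0],
  [0,0,0],
  [0,0,0],
  [0,0,0],
  [0,0,0],
], yaw=[0,0,0,0,0,0,0,0,0], grip=[1,1,1,1,1,1,0.3,0.15,0.15])

```text
time: 7.8
tool_pos: [0.4129, -0.2072, 0.0273]
tool_rot: [-0.701, 0.702, -0.087, 0.088]
contact_force: [-0.6, -0.3, 0.6]
gripper_width: 0.422
```

Emit:
play_rows([
  [0,-1,0],
  [0,-3,0],
  [0,-4,0],
  [0,-4,0],
  [0,0,4.5],
  [0,0,4.5],
  [0,0,0],
], yaw=[0,0,0,0,0,0,0], grip=[0.15,0.15,0.15,0.15,0.15,0.15,0.15])

```text
time: 8.5
tool_pos: [0.4352, -0.116, 0.1477]
tool_rot: [0.702, -0.702, 0.084, -0.086]
contact_force: [-0.1, 0.4, -0.1]
gripper_width: 0.422
```

```bash
python3 look.py f 260,370,330,470 330,420,250,380
```

```text
(no output)
```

View pics/scene_f.png

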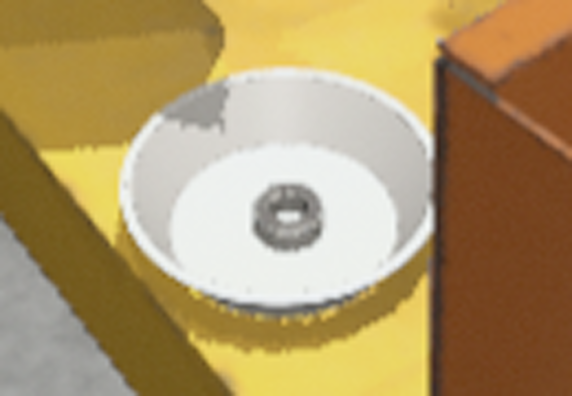

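The washer lies in the middle of the dish at crop (287,215). Next I'll approach the plate's near long edge with the fingers shut, aligned to the plate.

```bash
python3 - <<'E'
from h import *
a=.727; D=np.array([.015,-.1,0])
loc=np.array([-.063,.1,0]); fx=D+Rz(a)@loc; w=f2w(fx); print('fixture',fx,'world',w)
go(w+[0,0,.1],Rz(P[2]+a)@[0,1,0])
E
```

```text
fixture [-0.09853493 -0.06715459  0.        ] world [0.43163687 0.00942405 0.        ]
yaw options [-41.23 138.77]
t 8.6 pos [ 0.4346 -0.1189  0.1472] F [ 0.1 -0.5  0.3] w 0.42640075655540516 q6 -1.758325090348214
axes now
 [[ 0.97   0.001  0.242]
 [-0.242 -0.001  0.97 ]
 [ 0.001 -1.    -0.001]]
slide cm after yaw [ 5.6   4.71 11.55]
```

Emit:
play_rows([
  [0,0,0],
  [0,0,0],
  [0,0,0],
  [0,0,0],
  [0,0,0],
  [1.4,0,2.9],
  [1.4,0,2.9],
  [1.4,0,2.9],
  [1.4,0,2.85],
  [0,2.5,0],
  [0,2.2,0],
  [0,0,0],
], yaw=[-8.25,-8.25,-8.25,-8.25,-8.25,0,0,0,0,0,0,0], grip=[1,1,1,1,1,1,1,1,1,1,1,1])

```text
time: 9.8
tool_pos: [0.4291, 0.0084, 0.0964]
tool_rot: [0.688, -0.687, -0.163, 0.167]
contact_force: [-0.2, -0.1, -0.5]
gripper_width: -0.001
```

```bash
python3 look.py g 205,315,210,370; python3 - <<'E'
from h import *
a=.727; D=np.array([.015,-.1,0])
loc=np.array([-.063,.1,0]); fx=D+Rz(a)@loc; w=f2w(fx)
go(w+[0,0,.037],Rz(P[2]+a)@[0,1,0])
E
```

```text
yaw options [ -0.21 179.79]
t 9.9 pos [0.4315 0.008  0.0995] F [-0.1 -0.  -0.3] w -0.003275154606245226 q6 -2.196379535638987
axes now
 [[ 0.891 -0.001 -0.454]
 [ 0.454 -0.     0.891]
 [-0.001 -1.     0.   ]]
slide cm after yaw [0.08 6.25 0.12]
```

View pics/scene_g.png

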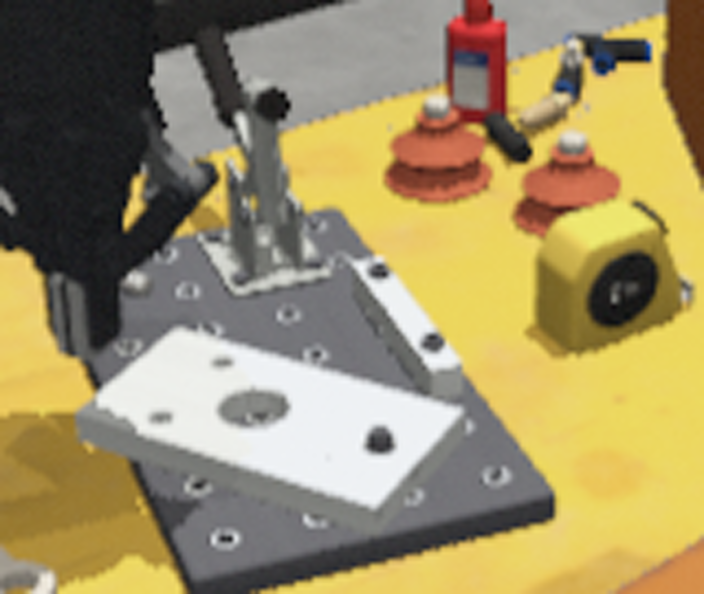

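Emit:
play_rows([
  [0,2.5,0],
  [0,2.2,0],
  [0,1.2,0],
  [0,0.3,0],
  [0.5,0,0],
  [0.5,0,0],
  [0.2,0,0],
  [0,0,0],
], yaw=[0,0,0,0,0,0,0,0], grip=[1,1,1,1,1,1,1,1])

```text
time: 10.7
tool_pos: [0.4433, 0.0144, 0.0382]
tool_rot: [-0.687, 0.688, 0.166, -0.165]
contact_force: [0.3, 1.2, 0.5]
gripper_width: 0.0
```

```bash
python3 look.py h 205,315,210,370; python3 - <<'E'
from h import *
a=.727; D=np.array([.015,-.1,0])
loc=np.array([-.051,.1,0]); fx=D+Rz(a)@loc; w=f2w(fx)
go(w+[0,0,.037],Rz(P[2]+a)@[0,1,0])
E
```

```text
yaw options [-1.000e-01  1.799e+02]
t 10.8 pos [0.4425 0.0144 0.0377] F [-0.4  0.6  0.4] w 0.0036009580086909343 q6 -2.180063270832039
axes now
 [[ 0.89   0.001 -0.456]
 [ 0.456 -0.     0.89 ]
 [ 0.    -1.    -0.   ]]
slide cm after yaw [0.   0.07 0.06]
```

View pics/scene_h.png

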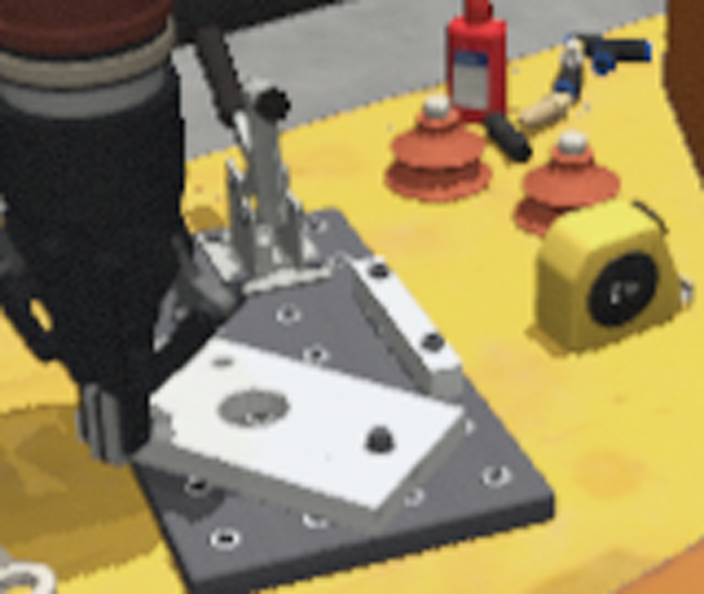

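Emit:
play_rows([
  [0.71,0,0.33],
  [0.71,0,0.33],
  [0.71,0,0.33],
  [0.71,0,0.33],
  [0.71,0,0.33],
  [0.71,0,0.33],
  [0.71,0,0.33],
  [0.71,0,0.33],
  [0,0,0],
], yaw=[4,4,4,4,4,4,4,4,0], grip=[1,1,1,1,1,1,1,1,1])

```text
time: 11.7
tool_pos: [0.491, 0.0527, 0.0373]
tool_rot: [0.707, -0.706, 0.03, -0.03]
contact_force: [-0.1, 0.2, 0.0]
gripper_width: 0.002
```

```bash
python3 look.py i 205,315,210,370; python3 - <<'E'
from h import *
D=np.array([.015,-.1,0])
loc=np.array([-.051,.1,0]); fx=D+loc; w=f2w(fx)
go(w+[0,0,.037],Rz(P[2])@[0,1,0])
E
```

```text
yaw options [   9.63 -170.37]
t 11.8 pos [0.4909 0.0523 0.0373] F [-0.6  0.2  0.6] w -0.0011948508326663663 q6 -1.531469715757098
axes now
 [[ 0.996  0.     0.084]
 [-0.084 -0.     0.996]
 [ 0.    -1.    -0.   ]]
slide cm after yaw [1.59 0.03 1.08]
```

View pics/scene_i.png

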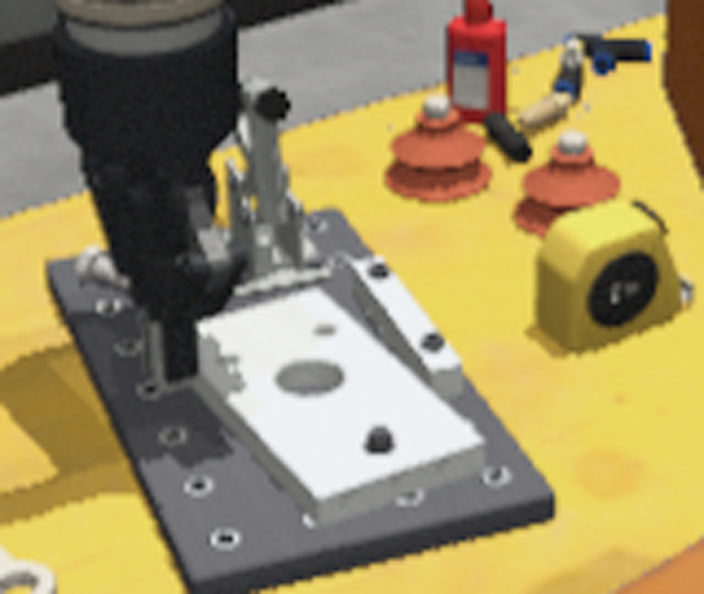

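Emit:
play_rows([
  [0.71,0,0.33],
  [0.55,0,0.3],
  [0.25,0,0.15],
  [0,0,0],
], yaw=[4,4,1.6,0], grip=[1,1,1,1])

```text
time: 12.2
tool_pos: [0.5067, 0.0581, 0.0371]
tool_rot: [0.702, -0.701, 0.089, -0.089]
contact_force: [-0.5, 0.8, -0.9]
gripper_width: -0.001
```

Emit:
play_rows([
  [0.1,0,0],
  [0,0,0],
], yaw=[0,0], grip=[1,1])

```text
time: 12.4
tool_pos: [0.5075, 0.058, 0.0371]
tool_rot: [0.702, -0.701, 0.089, -0.089]
contact_force: [-1.7, 1.4, -0.5]
gripper_width: -0.002
```

```bash
python3 look.py j 205,315,210,370; python3 - <<'E'
from h import *
D=np.array([.015,-.1,0])
loc=np.array([-.051,.1,0]); fx=D+loc; w=f2w(fx)
go(w+[0,0,.037],Rz(P[2])@[0,1,0])
E
```

```text
yaw options [-4.0000e-02  1.7996e+02]
t 12.5 pos [0.5075 0.0579 0.0371] F [-0.8  1.7 -1.2] w -8.178873845472145e-05 q6 -1.3506108730546387
axes now
 [[ 0.968 -0.001  0.25 ]
 [-0.25   0.     0.968]
 [-0.001 -1.     0.   ]]
slide cm after yaw [0.12 0.01 0.13]
```

View pics/scene_j.png

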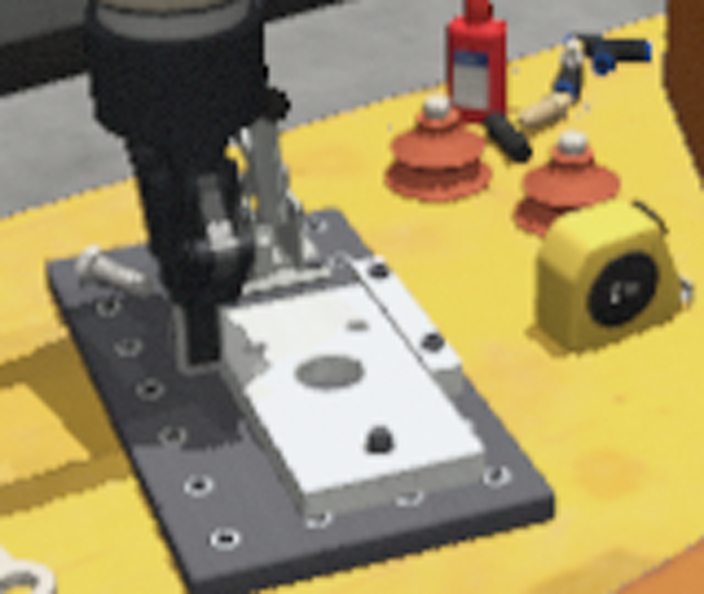

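Nearly home: only a thin gap remains along the fence, from crop (355,265) to (455,385). I'll push in small steps until the fence resists.

Emit:
play_rows([
  [0.1,0,0],
  [0,0,0],
], yaw=[0,0], grip=[1,1])

```text
time: 12.7
tool_pos: [0.5083, 0.0577, 0.037]
tool_rot: [0.702, -0.701, 0.09, -0.089]
contact_force: [-3.2, 1.6, 0.3]
gripper_width: 0.002
```

Emit:
play_rows([
  [0.1,0,0],
  [0,0,0],
], yaw=[0,0], grip=[1,1])

```text
time: 12.9
tool_pos: [0.5085, 0.0577, 0.037]
tool_rot: [0.702, -0.701, 0.091, -0.088]
contact_force: [-6.7, 2.8, 3.3]
gripper_width: -0.001
```

Emit:
play_rows([
  [0.1,0,0],
  [0,0,0],
], yaw=[0,0], grip=[1,1])

```text
time: 13.1
tool_pos: [0.5085, 0.0577, 0.0369]
tool_rot: [0.702, -0.701, 0.091, -0.087]
contact_force: [-10.1, 3.6, 6.0]
gripper_width: 0.003
```

The fence resists: the position has stopped and the force is about 10 N. I'll back off, lift and check.

Emit:
play_rows([
  [-0.5,0,0],
  [-1.5,0,0],
  [-1,-4,0],
  [0,-4.5,0],
  [0,-4.5,0],
  [-2,-1,-4],
  [-2,0,-4],
  [0,0,0],
  [0,0,0],
], yaw=[0,0,0,0,0,0,0,0,0], grip=[1,1,1,1,1,1,1,1,1])

```text
time: 14.0
tool_pos: [0.4236, -0.0037, 0.1782]
tool_rot: [-0.701, 0.702, -0.089, 0.091]
contact_force: [0.3, 0.2, -0.2]
gripper_width: -0.001
```

```bash
python3 look.py k 205,315,210,370
```

```text
(no output)
```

View pics/scene_k.png

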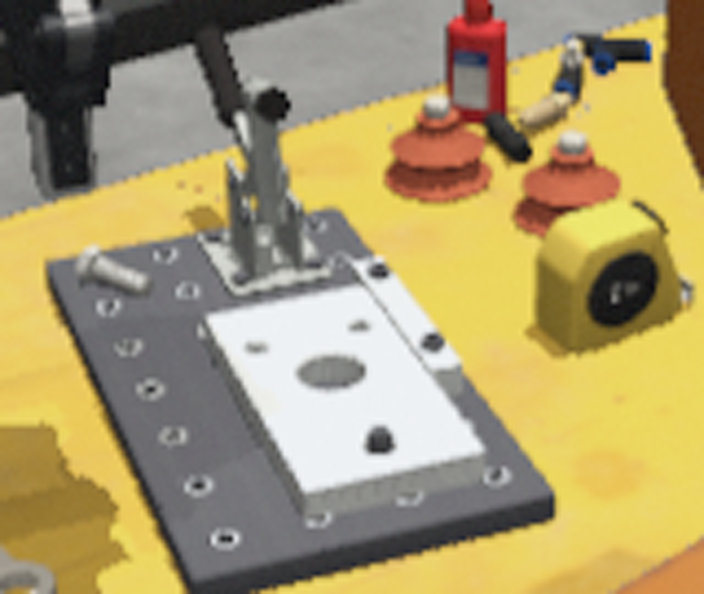

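View pics/top_k.png

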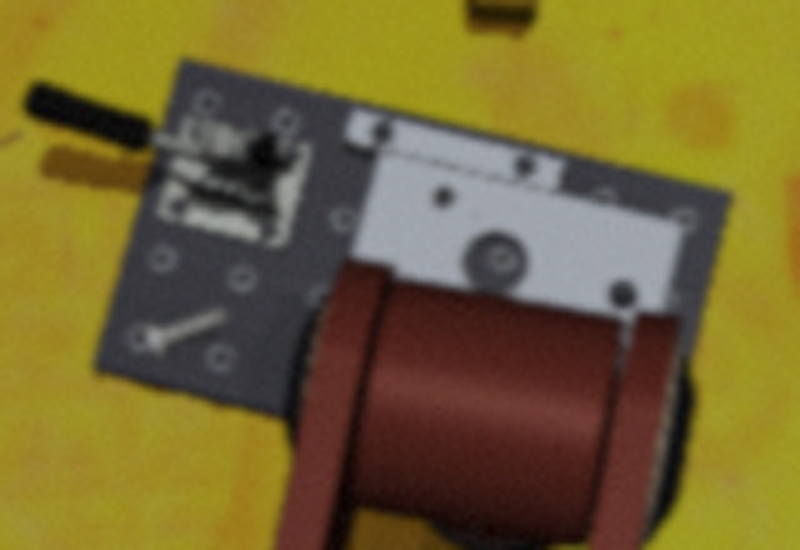

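The plate's edge now lies along the fence: its top-view slope of 0.2475 compares with 0.2455 for the fixture edge. Its gap line runs from crop (380,150) to (560,190). Next I'll grasp the handle grip across the fixture's x.

```bash
python3 - <<'E'
from h import *
w=f2w([.025,.169,.2]); print(w)
go(w,Rz(P[2])@[1,0,0])
E
```

```text
[0.61013333 0.20733535 0.2       ]
yaw options [ 89.95 -90.05]
t 14.1 pos [ 0.4238 -0.0027  0.1777] F [ 0.2  0.4 -0.4] w 0.000456769478959473 q6 -1.5004744968906853
axes now
 [[ 0.968  0.002  0.25 ]
 [-0.25  -0.     0.968]
 [ 0.002 -1.     0.   ]]
slide cm after yaw [-24.99  -2.2   12.81]
```

Emit:
play_rows([
  [0,-1.1,0],
  [0,-1.1,0],
  [0,0,0],
  [0,0,0],
  [0,0,0],
  [0,0,0],
  [0,0,0],
  [0,0,0],
  [0,0,0],
  [0,0,0],
  [0,0,0],
  [0,0,0],
], yaw=[8.18,8.18,8.18,8.18,8.18,8.18,8.18,8.18,8.18,8.18,8.18,0], grip=[-0.1,-0.1,-0.1,-0.1,-0.1,-0.1,-0.1,-0.1,-0.1,-0.1,-0.1,-0.1])

```text
time: 15.3
tool_pos: [0.4237, -0.0022, 0.1992]
tool_rot: [0.434, -0.434, 0.559, -0.559]
contact_force: [-0.4, 0.7, -1.0]
gripper_width: 0.548
```

Emit:
play_rows([
  [-3.1,0,1.6],
  [-3.1,0,1.6],
  [-3.1,0,1.6],
  [-3.1,0,1.6],
  [-3.1,0,1.6],
  [-3.1,0,1.6],
  [-3.1,0,1.6],
  [-3.2,0,1.6],
  [0,0,0],
  [0,0,0],
], yaw=[0,0,0,0,0,0,0,0,0,0], grip=[-0.1,-0.1,-0.1,-0.1,-0.1,-0.1,-0.1,-0.1,-0.1,-0.1])

```text
time: 16.3
tool_pos: [0.6093, 0.2073, 0.1983]
tool_rot: [0.434, -0.435, 0.558, -0.558]
contact_force: [0.1, 0.0, -0.7]
gripper_width: 0.55
```

```bash
python3 - <<'E'
from h import *
w=f2w([.025,.169,.14])
go(w,Rz(P[2])@[1,0,0])
E
```

```text
yaw options [   0.19 -179.81]
t 16.3 pos [0.6093 0.2073 0.1983] F [ 0.1  0.  -0.7] w 0.5500374520852181 q6 0.46118203519787454
axes now
 [[-0.246 -0.002  0.969]
 [-0.969 -0.001 -0.246]
 [ 0.001 -1.    -0.001]]
slide cm after yaw [-0.03  5.83  0.09]
```

Emit:
play_rows([
  [0,2.5,0.1],
  [0,2.0,0],
  [0,1.3,0],
  [0,0,0],
], yaw=[0,0,0,0], grip=[-0.1,-0.1,-0.1,-0.1])

```text
time: 16.7
tool_pos: [0.6083, 0.2052, 0.1386]
tool_rot: [0.432, -0.435, 0.56, -0.558]
contact_force: [-0.5, -0.0, -0.1]
gripper_width: 0.545
```

```bash
python3 look.py l 205,315,210,370 150,285,220,380
```

```text
(no output)
```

View pics/scene_l.png

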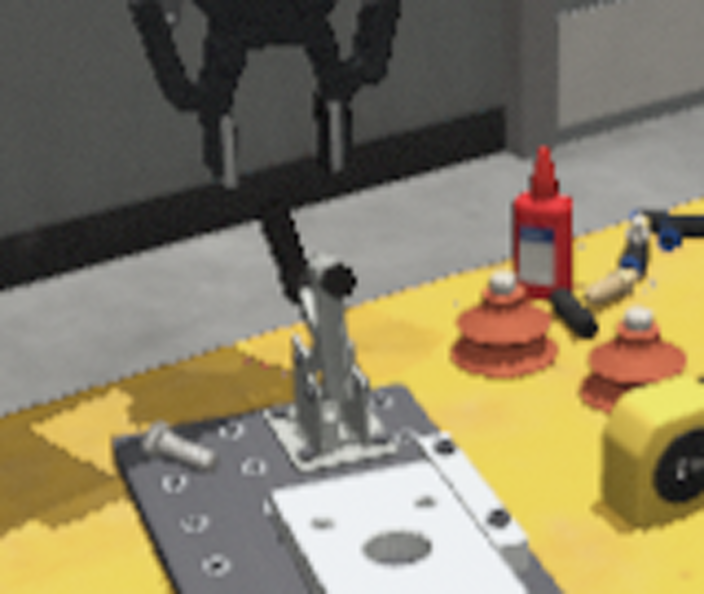

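The fingertips at (230,180) and (335,165) straddle the handle end at (275,215). I'll descend.

Emit:
play_rows([
  [0,2,0],
  [0,1.6,0],
  [0,1.0,0],
  [0,0,0],
], yaw=[0,0,0,0], grip=[-0.1,-0.1,-0.1,-0.1])

```text
time: 17.2
tool_pos: [0.6089, 0.2057, 0.0933]
tool_rot: [0.432, -0.434, 0.56, -0.558]
contact_force: [-0.6, -0.0, 0.5]
gripper_width: 0.548
```

```bash
python3 look.py m 205,315,210,370 150,285,220,380; python3 - <<'E'
from h import *
w=f2w([.025,.169,.092])
go(w,Rz(P[2])@[1,0,0])
E
```

```text
yaw options [-4.0000e-02  1.7996e+02]
t 17.3 pos [0.6103 0.206  0.0954] F [-0.3  0.4  0.2] w 0.5514544407833226 q6 0.46269116817960204
axes now
 [[-0.25  -0.     0.968]
 [-0.968 -0.    -0.25 ]
 [ 0.    -1.    -0.   ]]
slide cm after yaw [-0.13  0.34 -0.04]
```

View pics/scene_m.png

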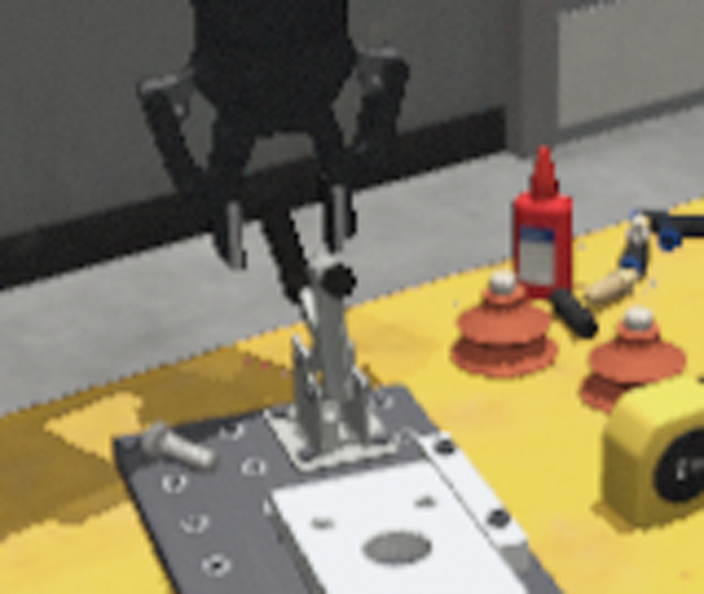

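Emit:
play_rows([
  [-0.1,0.2,0],
  [0,0,0],
  [0,0,0],
  [0,0,0],
  [0,0,0],
], yaw=[0,0,0,0,0], grip=[0.3,0.6,0.8,1,1])

```text
time: 17.8
tool_pos: [0.6095, 0.2077, 0.0942]
tool_rot: [0.433, -0.434, 0.56, -0.558]
contact_force: [-4.8, 0.8, 4.2]
gripper_width: 0.188
```

```bash
python3 look.py n 205,315,210,370 150,285,220,380; python3 - <<'E'
from h import *
from plant import readout
s=readout.state(); g=s['tool_pos']-rot(s['tool_rot'])[:,1]*.008
print(Rz(-P[2])@(g-[P[0],P[1],0]), s['contact_force'],s['ft_torque'],s['gripper_width'])
E
```

```text
[0.02429891 0.16914447 0.10224371] [-5.72769839  0.74153614  3.87711715] [ 0.2080214   0.85571244 -0.01270243] 0.19050435465121945
```

View pics/scene_n.png

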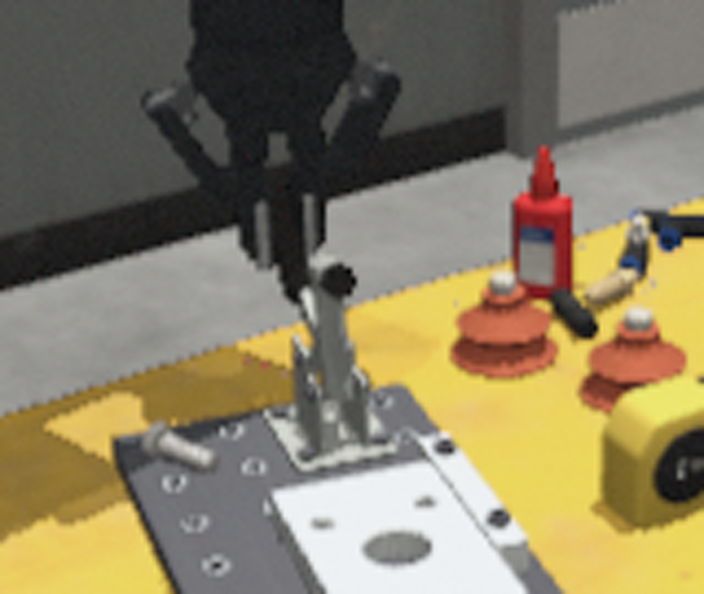

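The pads hold the grip at crop (283,235). I'll swing it along an 80 mm arc.

Emit:
play_rows([
  [0.4,-0.69,0],
  [0.47,-0.65,0],
  [0.53,-0.6,0],
  [0.59,-0.55,0],
  [0.64,-0.48,0],
  [0,0,0],
], yaw=[0,0,0,0,0,0], grip=[1,1,1,1,1,1])

```text
time: 18.5
tool_pos: [0.6029, 0.182, 0.1231]
tool_rot: [0.433, -0.433, 0.56, -0.558]
contact_force: [-4.0, 2.8, 0.7]
gripper_width: 0.19
```

```bash
python3 look.py o 205,315,210,370 150,285,220,380; python3 - <<'E'
from h import *
from plant import readout
s=readout.state(); g=s['tool_pos']-rot(s['tool_rot'])[:,1]*.008
print(Rz(-P[2])@(g-[P[0],P[1],0]), s['contact_force'],s['ft_torque'],s['gripper_width'])
E
```

```text
[0.02437455 0.14272561 0.131067  ] [-4.24333952  2.98510645  0.67651469] [ 0.68972729  0.65370321 -0.0147819 ] 0.19563225975367096
```

View pics/scene_o.png

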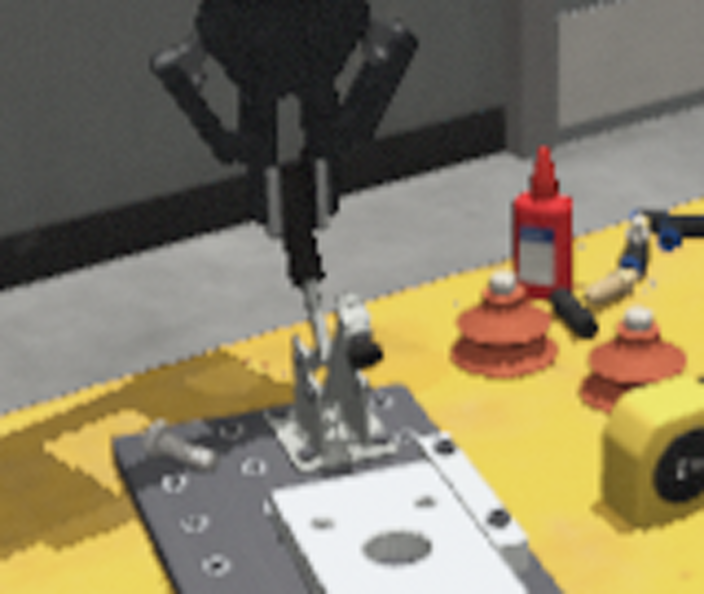

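The handle is following and the clamp arm is coming down, with its pad now at (362,348). I'll continue.

Emit:
play_rows([
  [0.68,-0.42,0],
  [0.72,-0.35,0],
  [0.75,-0.27,0],
  [0.77,-0.2,0],
  [0,0,0],
], yaw=[0,0,0,0,0], grip=[1,1,1,1,1])

```text
time: 19.1
tool_pos: [0.5958, 0.154, 0.1359]
tool_rot: [0.433, -0.433, 0.56, -0.558]
contact_force: [-4.8, 4.0, 2.1]
gripper_width: 0.186
```

Emit:
play_rows([
  [0.5,-0.08,0],
  [0.4,-0.05,0],
  [0.4,-0.02,0],
  [0,0,0],
], yaw=[0,0,0,0], grip=[1,1,1,1])

```text
time: 19.5
tool_pos: [0.5929, 0.1423, 0.1379]
tool_rot: [0.434, -0.432, 0.56, -0.558]
contact_force: [-4.4, 6.3, 2.6]
gripper_width: 0.182
```

```bash
python3 look.py p 205,315,210,370 150,285,220,380; python3 - <<'E'
from h import *
from plant import readout
s=readout.state(); g=s['tool_pos']-rot(s['tool_rot'])[:,1]*.008
print(Rz(-P[2])@(g-[P[0],P[1],0]), s['contact_force'],s['ft_torque'],s['gripper_width'])
E
```

```text
[0.02453072 0.1017269  0.14588735] [-5.80874106  5.9822956   3.26159151] [ 1.19235177  0.73041554 -0.02065893] 0.17998732997562727
```

View pics/scene_p.png

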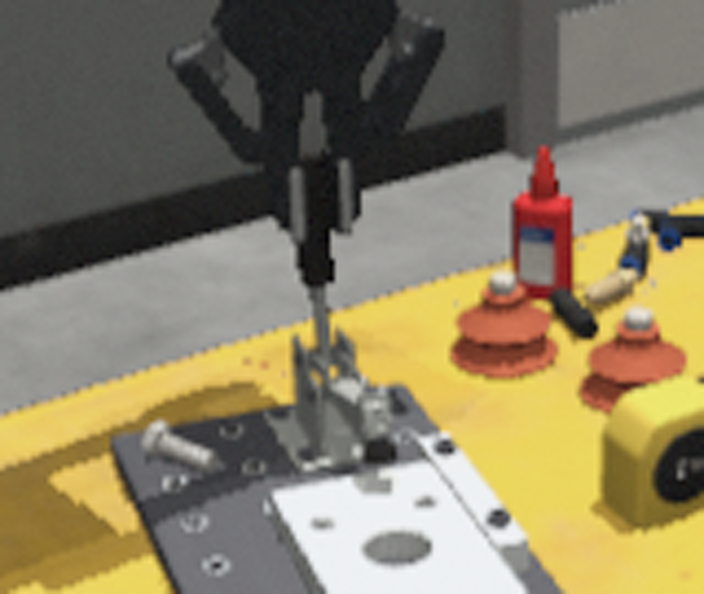

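Emit:
play_rows([
  [0.2,0,0],
  [0.2,0,0],
  [0,0,0],
], yaw=[0,0,0], grip=[1,1,1])

```text
time: 19.9
tool_pos: [0.592, 0.1388, 0.1381]
tool_rot: [0.434, -0.432, 0.56, -0.558]
contact_force: [-5.3, 6.7, 3.1]
gripper_width: 0.179
```

Emit:
play_rows([
  [0.2,0,0],
  [0,0,0],
], yaw=[0,0], grip=[1,1])

```text
time: 20.1
tool_pos: [0.5916, 0.137, 0.1382]
tool_rot: [0.434, -0.432, 0.56, -0.558]
contact_force: [-4.4, 7.4, 3.9]
gripper_width: 0.182
```

Emit:
play_rows([
  [0.2,0,0],
  [0,0,0],
], yaw=[0,0], grip=[1,1])

```text
time: 20.3
tool_pos: [0.5906, 0.1328, 0.1377]
tool_rot: [-0.432, 0.434, -0.559, 0.559]
contact_force: [-5.4, -2.2, 2.2]
gripper_width: 0.073
```

```bash
python3 look.py q 205,315,210,370 150,285,220,380; python3 - <<'E'
from h import *
from plant import readout
s=readout.state(); g=s['tool_pos']-rot(s['tool_rot'])[:,1]*.008
print(Rz(-P[2])@(g-[P[0],P[1],0]), s['contact_force'],s['ft_torque'],s['gripper_width'])
E
```

```text
[0.02547889 0.09138614 0.14531943] [-3.45819653 -2.31062575  0.72569091] [-0.44910543  0.47850892  0.02866693] -0.00043835925205605564
```

View pics/scene_q.png

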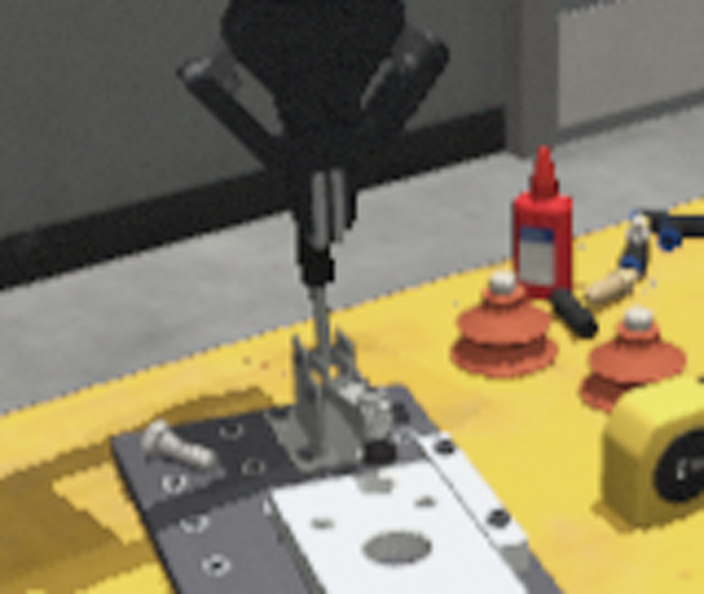

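The jaws slipped past the round grip and are now shut on its -y side. I'll lift, go round to the +y side and push it upright with shut fingers.

Emit:
play_rows([
  [0.4,0,0],
  [0,-3,0],
  [0,-4,0],
  [-2.4,0,0],
  [-2.5,0,0],
  [0,0,0],
  [0,0,0],
], yaw=[0,0,0,0,0,0,0], grip=[1,1,1,1,1,1,1])

```text
time: 21.1
tool_pos: [0.6028, 0.1764, 0.2068]
tool_rot: [-0.433, 0.433, -0.559, 0.559]
contact_force: [-0.0, -0.1, -0.9]
gripper_width: 0.004
```

```bash
python3 look.py r 205,315,210,370 150,285,220,380; python3 - <<'E'
from h import *
from plant import readout
s=readout.state(); g=s['tool_pos']-rot(s['tool_rot'])[:,1]*.008
print(Rz(-P[2])@(g-[P[0],P[1],0]), s['contact_force'],s['ft_torque'],s['gripper_width'])
E
```

```text
[0.02549205 0.13653342 0.21462172] [-0.00380501 -0.45410164 -0.7161397 ] [ 0.02253582 -0.00279499  0.04901446] -0.0004129691810193719
```

View pics/scene_r.png

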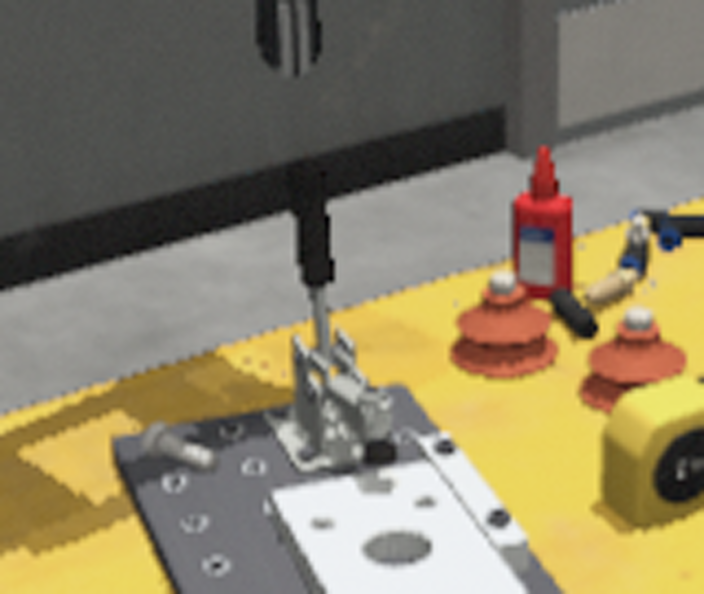

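View pics/top_r.png

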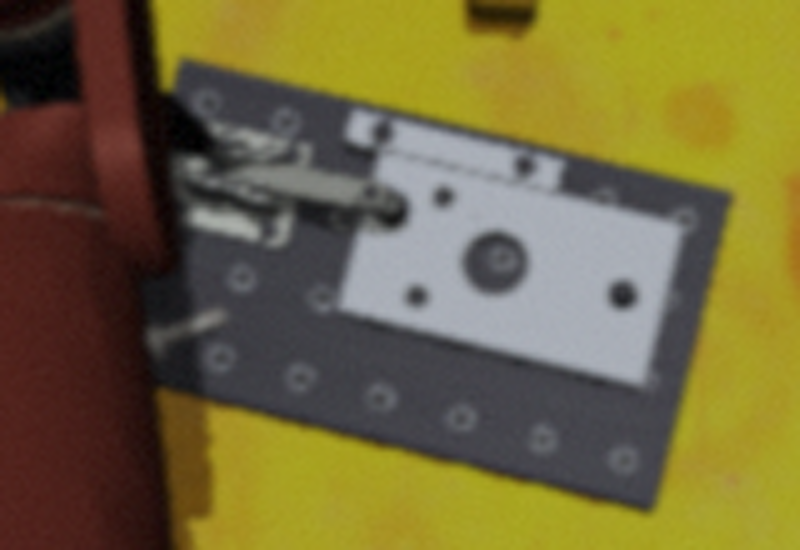

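Emit:
play_rows([
  [0,3,0],
  [0,2.4,0],
  [0,1,0],
  [0.5,0,0],
  [0.5,0,0],
  [0.3,0,0],
  [0,0,0],
], yaw=[0,0,0,0,0,0,0], grip=[1,1,1,1,1,1,1])

```text
time: 21.9
tool_pos: [0.6, 0.1634, 0.1445]
tool_rot: [-0.434, 0.432, -0.559, 0.56]
contact_force: [-0.2, 0.1, -0.5]
gripper_width: 0.002
```

Emit:
play_rows([
  [0.2,0,0],
  [0.2,0,0],
  [0,0,0],
], yaw=[0,0,0], grip=[1,1,1])

```text
time: 22.2
tool_pos: [0.5994, 0.1611, 0.1446]
tool_rot: [-0.435, 0.431, -0.559, 0.559]
contact_force: [0.6, 5.9, 2.8]
gripper_width: 0.001
```

Emit:
play_rows([
  [0.2,0,0],
  [0,0,0],
], yaw=[0,0], grip=[1,1])

```text
time: 22.4
tool_pos: [0.5993, 0.1608, 0.1447]
tool_rot: [0.436, -0.43, 0.56, -0.558]
contact_force: [2.2, 10.7, 0.3]
gripper_width: -0.001
```

Emit:
play_rows([
  [0.2,0,0],
  [0.2,0,0],
  [0,0,0],
], yaw=[0,0,0], grip=[1,1,1])

```text
time: 22.7
tool_pos: [0.5991, 0.1603, 0.1449]
tool_rot: [0.438, -0.428, 0.561, -0.557]
contact_force: [6.0, 21.6, -1.6]
gripper_width: 0.001
```

Emit:
play_rows([
  [0.2,0,0],
  [0.2,0,0],
  [0,0,0],
], yaw=[0,0,0], grip=[1,1,1])

```text
time: 23.0
tool_pos: [0.599, 0.1598, 0.1451]
tool_rot: [0.441, -0.426, 0.562, -0.555]
contact_force: [10.6, 32.4, -5.3]
gripper_width: 0.002
```

```bash
python3 look.py s 205,315,210,370 150,285,220,380; python3 - <<'E'
from h import *
from plant import readout
s=readout.state(); g=s['tool_pos']-rot(s['tool_rot'])[:,1]*.008
print(Rz(-P[2])@(g-[P[0],P[1],0]), s['contact_force'],s['ft_torque'],s['gripper_width'])
E
```

```text
[0.02600345 0.12001077 0.15312046] [11.14563534 32.06820179 -5.21693268] [ 5.00610376 -1.6753166   0.01161819] 0.0003433144548869833
```

View pics/scene_s.png

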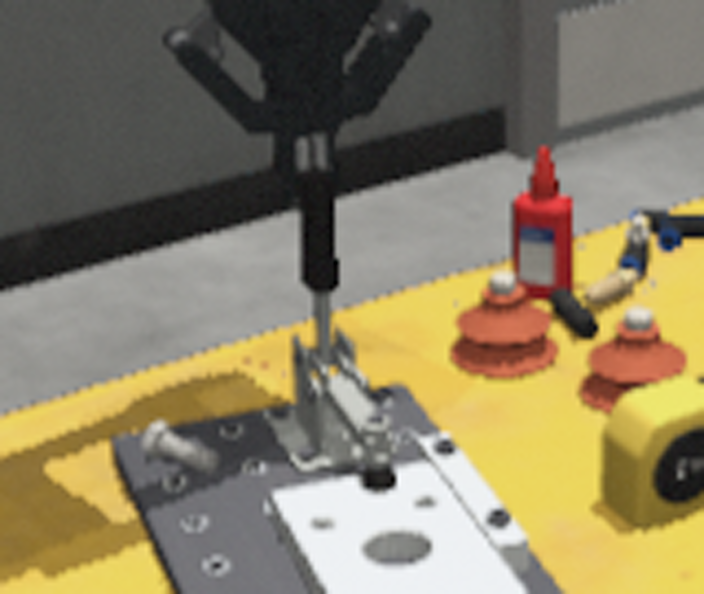

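The pad sits on the plate at (378,478) and the handle looks vertical, with 33 N of push. I'll back off and check that it stays.

Emit:
play_rows([
  [-0.5,0,0],
  [-1.5,0,0],
  [-3,0,0],
  [-4,-2,0],
  [-3,-4,0],
  [-4,0,0],
  [-4,0,0],
  [-4,0,0],
  [-2,0,0],
  [0,0,0],
  [0,0,0],
], yaw=[0,0,0,0,0,0,0,0,0,0,0], grip=[1,1,1,1,1,1,1,1,1,1,1])

```text
time: 24.2
tool_pos: [0.6607, 0.4016, 0.2023]
tool_rot: [-0.433, 0.434, -0.559, 0.559]
contact_force: [-0.5, 0.8, 0.3]
gripper_width: -0.001
```

```bash
python3 look.py t 205,315,210,370 150,285,220,380; python3 - <<'E'
import cv2
from plant import cams
cv2.imwrite("pics/scene_full.png",cams.grab_frame("scene")["image"][:,:,::-1])
E
```

```text
(no output)
```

View pics/scene_t.png

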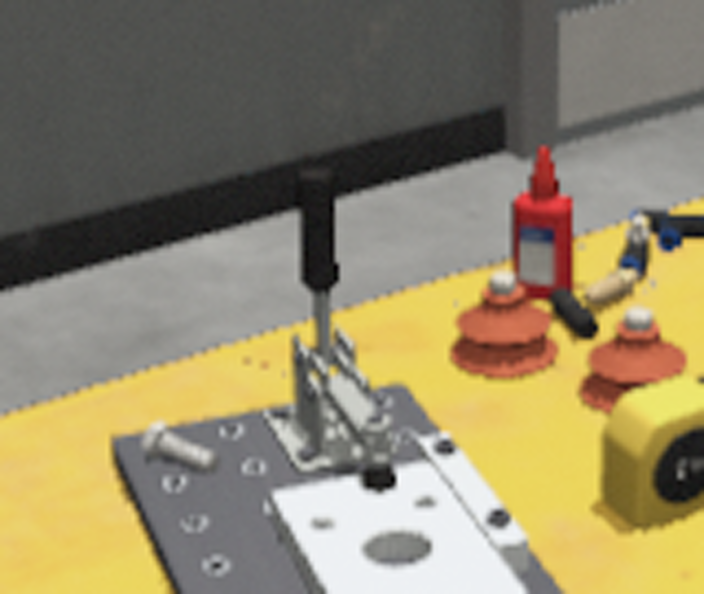

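View pics/top_t.png

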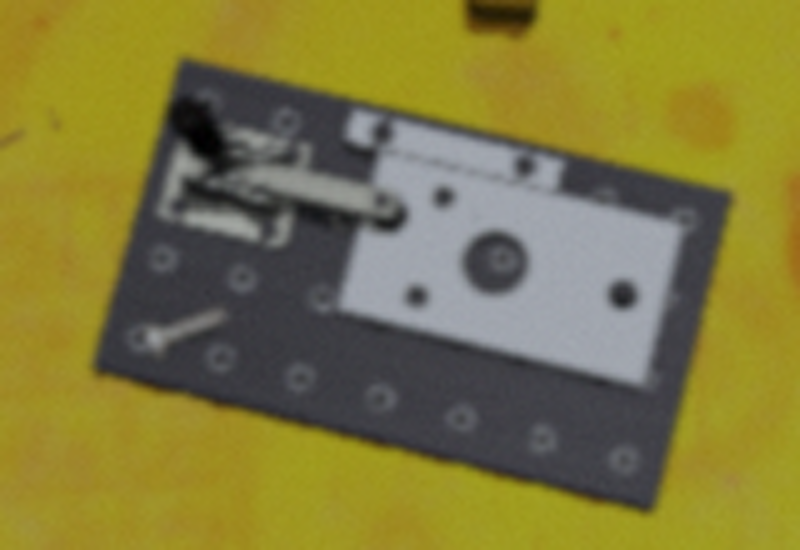

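View pics/scene_full.png

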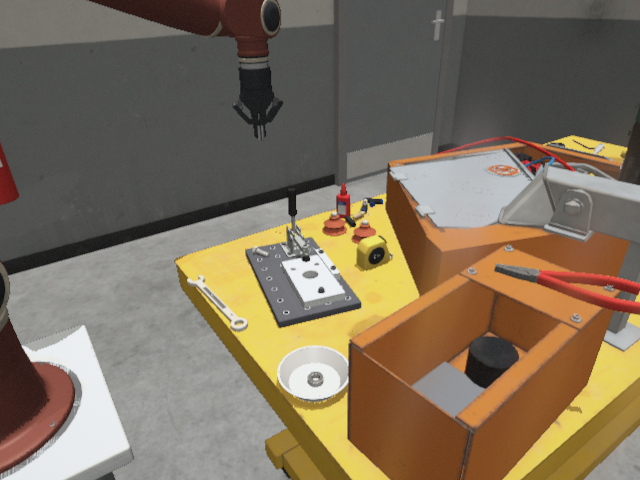

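The pad is on the plate at (378,478), the handle is upright with its tip at (315,172), and the washer is in the dish. I'll measure the handle angle and the plate angle.

```bash
python3 - <<'E'
from h import *
import cv2
X,e=tri(T((186,110)),np.array((315,174))/4.4-.4+[220,150]); f=Rz(-P[2])@(X-[P[0],P[1],0]); print('tip fix',f,e,'q',np.arctan2(f[1]-.098,f[2]-.062))
for q in(0,.05,.1): print(q,(proj('scene',f2w([.025,.098+.098*np.sin(q),.062+.098*np.cos(q)]))[0]-[220,150]+.4)*4.4)
g=cv2.cvtColor(cv2.imread('pics/top_t.png'),cv2.COLOR_BGR2GRAY).astype(float)
def edge(x0,x1,yc,w=18):
    pts=[]
    for x in range(x0,x1,4):
        y=int(yc(x)); col=g[y-w:y+w,x]; d=np.abs(np.diff(cv2.GaussianBlur(col[:,None],(1,7),0).ravel())); d[d<.4*d.max()]=0
        pts.append((x,y-w+.5+np.dot(d,np.arange(len(d)))/d.sum()))
    pts=np.array(pts); 
    for _ in range(3):
        c=np.polyfit(pts[:,0],pts[:,1],1); r=pts[:,1]-np.polyval(c,pts[:,0]); pts=pts[abs(r)<max(1.5,1.5*r.std())]
    return c,r.std()
def wyaw(c,x0,x1,z):
    a,b=[atz('top',T((x,np.polyval(c,x))),z) for x in(x0,x1)]; d=a-b; return np.arctan2(-d[0],d[1])
c,s=edge(355,635,lambda x:312+.24*(x-340)); print('plate near',wyaw(c,355,635,.031),s)
c,s=edge(120,640,lambda x:370+.2486*(x-97)); print('fix near',wyaw(c,120,640,.016),s)
c,s=edge(190,340,lambda x:60+.2455*(x-183),12); c,s=edge(200,720,lambda x:60+.2455*(x-183),10); print('fix far',wyaw(c,200,720,.016),s)
c,s=edge(390,545,lambda x:152+.2455*(x-390),8); print('gap line',wyaw(c,390,545,.032),s)
E
```

```text
tip fix [0.0258659  0.10328304 0.15534469] [-0.03529468  0.07057677  0.07364775 -0.01535101] q 0.05653676443064102
0 [316.35562293 168.90181479]
0.05 [313.36057862 165.58276685]
0.1 [310.42375814 162.78033248]
plate near -0.25109044617550413 0.2960256193965364
fix near -0.24860680701125443 0.7259595642607642
fix far -0.24790959295588388 0.7974960700342039
gap line -0.2548784578790285 0.46681514974445587
```

```bash
python3 -c "
from plant import workorder,readout
print(readout.state()['contact_force']); print(workorder.job_done())"
```

```text
[-0.93528713  0.59798242  0.65152537]
the job is handed in; nothing more can be done
None
```

The job is handed in at about 24 s; no verdict is reported. The washer is in the dish, the plate is along the fence, and the clamp handle is upright with its pad on the plate.

**What I did**
- **Washer:** I gripped it along the fence and put it in the dish. On the way down the gripper body touched the raised clamp arm with about 16 N. I shifted the tool and the force went away.
- **Plate:** I pushed it round on its dowel with shut fingers until the fence resisted at about 11 N, with the clamp still open.
- **Clamp:** I swung the handle by a grip on it. At about 0.05 rad the jaws slipped off the round grip, so I went round and pushed it the rest of the way with shut fingers, up to about 34 N.

**Last checks**
- **Washer:** the picture shows it in the middle of the dish floor.
- **Plate angle:** the plate's near edge measures -0.251 rad against -0.248 to -0.249 for the fixture edges. The line along the fence reads -0.255. All are within 0.007 rad, under the 0.02 limit.
- **Handle angle:** the two readings disagree. Two-view triangulation of the handle tip gives 0.057 rad with about 2 mm noise, while the scene view alone suggests about 0. Both are under 0.08.
- **Pad:** it visibly sits on the plate after I backed off. I could not measure its force directly; the firm resistance to the push is the only evidence.
- **Robot and bystanders:** the robot stood clear with force near zero. No bystander moved visibly, though I did not measure them.

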